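# Change the shaping tool at the glass-bead torch

### The job

Change tools at the bead maker's torch: clear the lidded jar and the bead press out of the wooden tool bay onto the grey mat, fetch the dark graphite block from behind them and lay it flat in the middle of the bright steel plate at the torch, its long side along the plate's long side. Then stand the wooden-handled masher in the block's old place at the back of the bay, and only after that put the jar and the press back, each where it stood. Keep everything upright and leave the spool and the mug alone.

Things in the scene. Friction and masses are not known exactly. Their poses are not given: they have to be found in the camera images.
- jar: White glazed round lidded jar, one rigid piece, about 250 g: body 50 mm across (lid rim 52 mm), shoulder 75 mm high, on top an upright cylindrical white knob 22 mm across from 75 to 100 mm height (grip it there from above). Origin: centre of its underside, z up. At the start it stands in one of the two front places of the bay.
- press: Brass bead press, one rigid piece, about 550 g: two square brass blocks 44 x 44 mm one above the other with a waist of steel pins between, 75 mm high, on top an upright cylindrical black knob 22 mm across from 75 to 100 mm height (grip it there from above). Origin: centre of its underside, z up. At the start it stands in the other front place of the bay.
- block: Matt near-black graphite shaping block, about 70 g, 32 mm (its x) by 44 mm (its y) by 26 mm high, three ribs along its y on top (the solid body is 20 mm high, the ribs 6 mm). Origin: centre of its underside, z up. At the start it lies in the rear place of the bay, hemmed in by the jar and the press.
- masher: Bead masher standing upright, one rigid piece, about 180 g: round brass foot 44 mm across and 14 mm thick, above it a thin neck and an upright wooden handle 22 mm across from 20 to 62 mm height (grip it there from above). Origin: centre of its underside, z up. At the start it stands on the bench beside the steel plate, on the +y side.
- bay: Fixed plywood tool bay: floor 8 mm thick; rim 8 mm thick, 26 mm above the bench, along back and sides; open in front (-x). Floor x -90 to 75, y -95 to 95 mm, rims included. Origin: at bench height under the centre of the rear place, where the block lies at the start; z up. Front places (jar, press) at x -44, y +42 and -42 mm. Thin round cork patches mark the places.
- mat: Fixed flat grey mat on the bench, the side area for clearing: 150 mm (its x) by 190 mm (its y), 4 mm thick. Origin: its centre at bench height.
- plate: Fixed bright steel plate in front of the bench torch, 70 mm (its x) by 90 mm (its y), top 12 mm above the bench. Origin: centre of the plate at bench height. The torch, a brass barrel on a stand, is fixed with it on its +x side, from 75 mm beyond the plate's centre and up to 130 mm high; the low dark strip between is 10 mm high.
- spool: Empty white plastic spool, 56 mm across, 50 mm high, a bystander. Origin: centre of its underside.
- mug: White mug, 72 mm across, 85 mm high, a bystander. Origin: centre of its underside, handle towards its +y.

How it is judged (in metres and radians):
On the way, in this order (a step that is already met when the one before it is completed fails the run):
1. the jar and the press both stand on the mat, released (x of jar in the frame of mat between -0.07 and 0.07 m and y of jar in the frame of mat between -0.09 and 0.09 m and z of each of jar, press in the frame of mat below 0.01 m and contact force between the fingers and jar below 0.05 N and linear speed of each of jar, press below 0.03 m/s and angle between each of jar, press's own z axis and vertical below 0.15 rad and x of press in the frame of mat between -0.07 and 0.07 m and y of press in the frame of mat between -0.09 and 0.09 m and contact force between the fingers and press below 0.05 N), for 0.2 s.
2. the block lies flat in the middle of the steel plate, released, the jar and the press still on the mat (all of step 1 and horizontal distance between block and plate below 0.015 m and z of block in the frame of plate between 0.008 and 0.017 m and angle between the y axis of block and the y axis of plate, either way round below 0.26 rad and contact force between the fingers and block below 0.05 N and linear speed of block below 0.03 m/s and angle between block's own z axis and vertical below 0.15 rad), for 0.2 s.
3. the masher stands in the rear place of the bay, released, the jar and the press still on the mat (all of step 1 and horizontal distance between masher and bay below 0.015 m and z of masher in the frame of bay below 0.013 m and contact force between the fingers and masher below 0.05 N and linear speed of masher below 0.03 m/s and angle between masher's own z axis and vertical below 0.15 rad), for 0.2 s.
At the end, for the whole second after the job is handed in: Jar and press each stand within 15 mm of where that one began; the masher stands on the bay floor within 15 mm of the rear place; the block lies flat on the plate within 15 mm of its centre, long sides within 15 degrees; all upright, released, at rest (distance of each of jar, press from where it was at the start of the episode below 0.015 m and contact force between the fingers and jar below 0.05 N and linear speed of each of jar, press, block, masher below 0.03 m/s and angle between each of jar, press, block, masher's own z axis and vertical below 0.15 rad and contact force between the fingers and press below 0.05 N and horizontal distance between block and plate below 0.015 m and z of block in the frame of plate between 0.008 and 0.017 m and angle between the y axis of block and the y axis of plate, either way round below 0.26 rad and contact force between the fingers and block below 0.05 N and horizontal distance between masher and bay below 0.015 m and z of masher in the frame of bay below 0.013 m and contact force between the fingers and masher below 0.05 N); the robot touches nothing.
It fails at once if the spool or the mug is moved more than 30 mm (distance of any of spool, mug from where it was at the start of the episode above 0.03 m).
It fails at once if the jar, the press, the block or the masher is tipped by more than 45 degrees (angle between any of jar, press, block, masher's own z axis and vertical above 0.79 rad).
It also fails if it takes over 144 s, if anything falls off the work surface, if the arm or the gripper's body presses on something with over 40 N, if the wrist force passes 120 N, or if a joint passes its speed limit or range.

### The arm

A 6-joint arm with a two-finger parallel gripper is mounted at the origin on the work surface. World frame = base frame: x ahead of the robot, y to its left, z up, the work surface at z = 0. Lengths are in mm, angles in rad, forces in N, time in s.
With the tool pointing down it reaches from about 350 to 850 mm from the base axis. Payload 8.1 kg.
Tool frame: the origin (TCP) lies at the very end of the fingers, on their centre line; the grasp point (between the pads) lies 19 mm behind it; z points along the fingers, y is the line along which they close (so a half turn about z gives the same grasp; the last joint's range is limited). The gripper opens to 93 mm and grips with 3 to 60 N. Pads are 15 mm wide; open, the fingers measure 128 mm over their backs; the gripper's body (75 mm by 188 mm) begins 65 mm behind the grasp point.
Start: joints at [1.25, 0.13, 1.488, -0, 1.523, -0.085], TCP at [140.15, 583.406, 218.635] pointing down, gripper open.
Joint ranges: [-2.96, 2.96], [-0.89, 2.26], [0.02, 2.5], [-1.34, 4.48], [0, 2.73], [-2.66, 2.66]. Speed limits (rad/s): [2.39, 2.39, 2.79, 3.14, 3.14, 3.14].

### API

Orientations are given as a unit quaternion [w, x, y, z].
In Python, from plant import arm gives the robot as it stands.
- The arm moves only by the shell command python3 -m inch 'ROWS'. ROWS is JSON, a list of rows, each an object with "grip": the finger opening in m, from 0 to 0.093; "linear": the shift along the tool's x, y, z in m, a list of three; "turn": the turn, a rotation vector about the tool's x, y, z in degrees, a list of three. A call has 1 to 8 rows; each row is the pose to reach, as a shift and turn from the pose commanded when the call began, along the tool's axes at that moment; what a row does not reach only later rows make up. A row lasts 1/10 s, in which the tool goes at most 50 mm and 8.59 degrees, less where a joint would pass 70% of its speed; a pose out of reach is approached as far as the arm can. A call with a gripper value outside its range is refused whole. The fingers move at their own pace and stop on an object; the grip force is fixed at half the most. Time passes only in rows, so rows that repeat a pose let the fingers close. It gives the time, the measured TCP pose, the force, the opening and the grip force at its end, in the units of the state.
- arm.get_state(): the state, without advancing time (a new reading comes with each control period).
- arm.capture(name): name is "side" or "top"; returns (picture, depth): 480x640x3 uint8, red, green, blue; 480x640 float32, mm along the optical axis (not along the pixel's ray), 0 where there is no reading.
- arm.camera_info(name): a dict with "vertical_fov" (degrees; the focal length in pixels is half the picture's height over the tangent of half this angle, whatever the lens; pixels are square), "cx", "cy" (the principal point, pixels), "rvec" (rotation vector, rad) and "tvec" (3), from world to camera coordinates, as OpenCV has them. Camera axes: x right, y down, z forward; pixel columns grow to the right and rows downward; lengths in mm; the calibration is good to about 2 mm. A picture is of the moment at which its call begins. camera_info takes no time and is no camera call.
- arm.hand_in(): hands the job in; it is judged then, once.
The state is a dict: "t": time; "joint_pos": joint angles; "qd": joint speeds; "joint_efforts": joint torques, N m; "ee_pos": TCP position; "ee_rot": TCP orientation; "contact_force": force on the tool from outside, world axes, zero at the start; "wrist_torque": the same for the moment, N m; "gripper_width": opening from 0.0 (shut) to 1.0 (fully open); "finger_force": force on a finger pad.
Only numpy, scipy, OpenCV 4.12 (cv2) and the standard library are available. Lean on these libraries where they do the work, as an engineer would, in place of code of your own. Each camera call takes 0.05 s, during which the arm holds its last target. There are 200 camera calls.

## Working session

There is one attempt and no reset: what is moved stays moved. The work goes in short steps, Python scripts to look and compute and a shell command to move; the robot and the scene stay as the last step left them, time stands still between calls to the robot, and variables do not carry over. Pictures are saved under pics/ and viewed, at most 14 in all, crops included, and the job is handed in when it is done.

```bash
ls; mkdir -p pics; python3 - <<'E'
from plant import arm
import cv2,numpy as np
s=arm.get_state();print(s['t'],s['ee_pos'],s['ee_rot'],s['gripper_width'])
for n in("top","side"):
    p,d=arm.capture(n);cv2.imwrite(f"pics/{n}0.png",p[...,::-1]);np.savez(f"{n}0.npz",p=p,d=d)
    print(n,arm.camera_info(n),(d>0).mean())
E
```

```text
pics
0.0 [139.9845775  582.85501203 217.60319754] [-1.68085264e-04  1.17625372e-01  9.93057621e-01 -8.97647738e-04] 0.9997331761392573
top {'vertical_fov': 51.73405177998694, 'cx': 314.1167649020823, 'cy': 233.08794816518548, 'rvec': array([ 2.17764019, -2.21410452,  0.05223683]), 'tvec': array([  33.94387518,  582.75315988, 1040.8546147 ])} 0.9962760416666666
side {'vertical_fov': 47.91163206016661, 'cx': 324.5902953944807, 'cy': 237.71676386107796, 'rvec': array([ 0.40949716, -2.57689024,  1.49919769]), 'tvec': array([573.69353695, 125.15718759, 953.02088106])} 0.9960872395833333
```

View pics/top0.png

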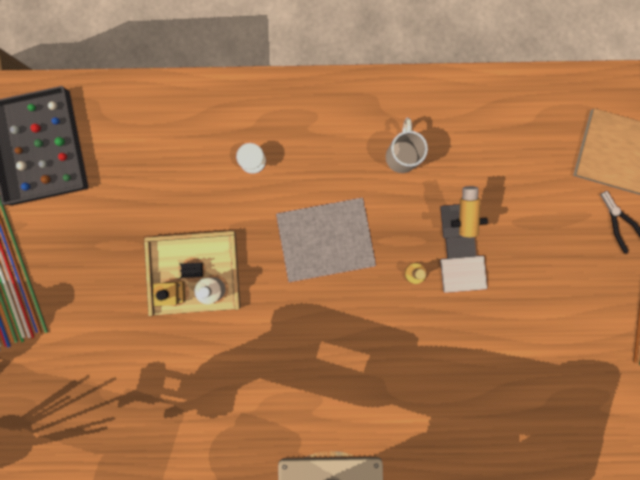

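View pics/side0.png

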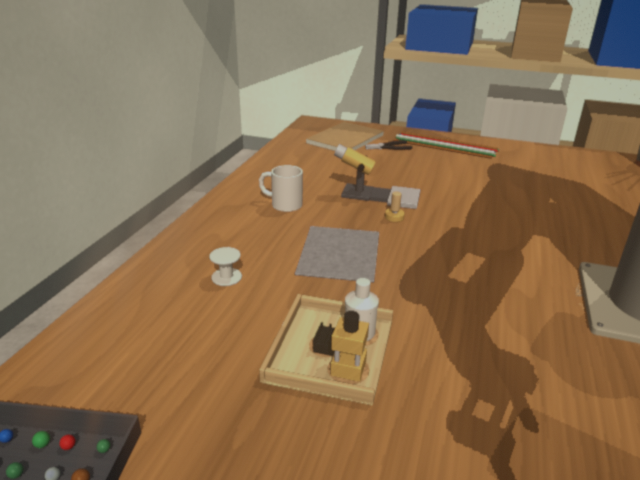

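The top view shows the bay at columns 145-240, rows 230-315. In it the press knob is at (162,295), the jar at (208,290) and the block at (191,270). The mat is around (326,240), the plate at (464,274), the masher at (416,273), the spool at (251,158) and the mug at (407,150). The side view agrees. I'll measure next.

```bash
cat > h.py <<'E'
import cv2,numpy as np
from plant import arm
from scipy import ndimage as ndi
def cam(n):
    c=arm.camera_info(n);f=240/np.tan(np.radians(c['vertical_fov'])/2)
    R=cv2.Rodrigues(np.array(c['rvec'],float))[0];return f,c['cx'],c['cy'],R,np.array(c['tvec'],float)
def cloud(n,d):
    f,cx,cy,R,t=cam(n);v,u=np.mgrid[:480,:640]
    P=np.stack([(u-cx)/f*d,(v-cy)/f*d,d],-1);return (P-t)@R
def ray(n,uv,z):
    f,cx,cy,R,t=cam(n);uv=np.atleast_2d(uv).astype(float)
    D=np.c_[(uv[:,0]-cx)/f,(uv[:,1]-cy)/f,np.ones(len(uv))]@R;o=-R.T@t
    return o+D*((z-o[2])/D[:,2])[:,None]
def proj(n,X):
    f,cx,cy,R,t=cam(n);p=np.atleast_2d(X)@R.T+t;return np.c_[p[:,0]/p[:,2]*f+cx,p[:,1]/p[:,2]*f+cy]
E
python3 - <<'E'
from h import *
a=np.load('top0.npz');p,d=a['p'],a['d'];X=cloud('top',d)
for nm,(u,v) in dict(press=(162,295),jar=(207,291),block=(191,270),rim=(148,275),floor=(190,250),mat=(326,240),plate=(464,274),masher=(420,274),spool=(251,158),bench=(350,180)).items():
    print(nm,X[v,u].round(1))
hsv=cv2.cvtColor(p,cv2.COLOR_RGB2HSV)
def rect(nm,m,z):
    l,k=ndi.label(m);s=ndi.sum(m,l,range(1,k+1));m=(l==1+np.argmax(s)).astype(np.uint8)
    c=max(cv2.findContours(m,0,1)[0],key=cv2.contourArea)
    W=ray('top',c[:,0],z)[:,:2].astype(np.float32);(cx,cy),(w,h),an=cv2.minAreaRect(W)
    print(nm,m.sum(),'ctr',round(cx,1),round(cy,1),'size',round(w,1),round(h,1),'ang',round(an,1))
def box(u0,v0,u1,v1):
    b=np.zeros((480,640),bool);b[v0:v1,u0:u1]=1;return b
S,V,H=hsv[...,1],hsv[...,2],hsv[...,0]
for q in [(326,240),(464,274),(350,180),(190,250),(191,270),(162,295),(207,291),(420,274),(410,274),(191,293)]: print(q,hsv[q[1],q[0]])
rect('mat',box(265,185,390,295)&(S<90),4)
rect('plate',box(436,253,495,300)&(S<70)&(V>140),12)
rect('block',box(175,255,210,280)&(V<70),30)
rect('bay',box(130,215,255,330)&(H>17)&(H<40),26)
for nm,b,zl,zh in [('jar',box(190,270,230,310),95,120),('press',box(145,275,185,310),95,120),('masher',box(400,255,435,290),50,75),('blockc',box(175,255,210,280),26,45),('spool',box(230,135,275,180),40,60)]:
    m=b&(X[...,2]>zl)&(X[...,2]<zh);Q=X[m]
    print(nm,m.sum(),np.median(Q,0).round(1),((Q.min(0)+Q.max(0))/2).round(1),np.ptp(Q,axis=0).round(1))
E
python3 -c "
import cv2
a=cv2.imread('pics/top0.png')
b=cv2.resize(a[225:325,135:255],None,fx=5,fy=5,interpolation=2);cv2.imwrite('pics/c1.png',b)"
```

```text
press [464.1 318.9 111.3]
jar [470.2 232.5 110.1]
block [509.5 282.2  34.1]
rim [500.4 374.3  27. ]
floor [551.7 290.8   7.5]
mat [568.4  -1.    3.8]
plate [ 491.  -292.4   13.9]
masher [ 494.4 -188.6   63.7]
spool [739.3 152.4  51.6]
bench [697.8 -55.5   1.4]
(326, 240) [ 12  43 148]
(464, 274) [ 13  43 206]
(350, 180) [ 13 161 185]
(190, 250) [ 30  83 208]
(191, 270) [ 0 17 45]
(162, 295) [ 0 24 42]
(207, 291) [ 30   4 200]
(420, 274) [ 22 110 206]
(410, 274) [ 19 155 199]
(191, 293) [ 16 120 163]
mat 6103 ctr 570.0 0.1 size 149.2 190.0 ang 9.6
plate 1411 ctr 492.0 -291.7 size 70.0 90.9 ang 3.8
block 286 ctr 509.4 281.1 size 41.9 29.3 ang 89.7
bay 4409 ctr 503.7 283.7 size 163.0 191.3 ang 3.5
jar 111 [468.3 237.3 108. ] [468.2 238.2 105. ] [19.5 20.5 14.9]
press 120 [463.7 320.2 107.4] [462.7 321.5 103.8] [21.5 21.2 17.6]
masher 100 [ 494.3 -188.5   62.4] [ 494.3 -189.3   58.7] [20.2 21.  15.6]
blockc 315 [509.2 284.2  29.8] [508.7 282.9  33.4] [31.4 44.2 14.6]
spool 555 [743.1 154.7  50.3] [743.1 154.7  50.7] [53.4 54.4 10.6]
```

View pics/c1.png

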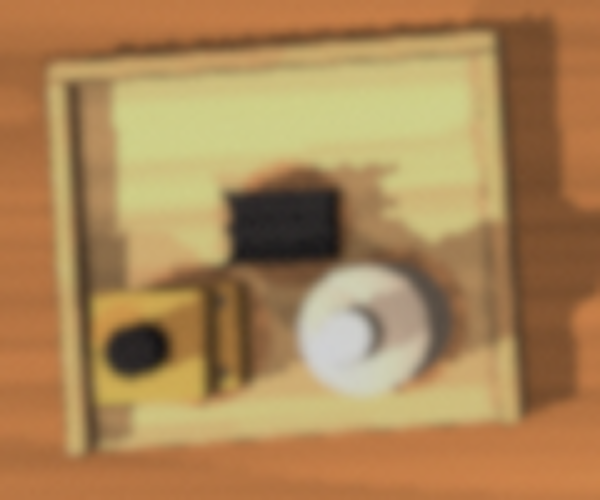

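The crop shows the bay turned a few degrees. Press knob, block and jar knob sit at (137,350), (285,228) and (350,335) in the crop, which matches the measurements. Sizes check out too: mat 149x190, plate 70x91, bay 163x191.

Poses:

| Item | x (mm) | y (mm) | Yaw |
|---|---|---|---|
| Bay | 510 | 282.5 | 3.5° |
| Jar | 468 | 238 | – |
| Press | 463.5 | 320.5 | – |
| Block | 509 | 282 | – |
| Mat | 570 | 0 | 9.6° |
| Plate | 492 | -292 | 3.8° |
| Masher | 494 | -189 | – |

I'll keep one tool yaw of 3.5° throughout.

```bash
cat > to.py <<'E'
import sys,json,numpy as np
from plant import arm
from scipy.spatial.transform import Rotation as Ro
s=arm.get_state();q=np.array(s['ee_rot']);R=Ro.from_quat(q[[1,2,3,0]]).as_matrix();p=np.array(s['ee_pos'])
print('t',round(s['t'],2),'p',p.round(1),'yaw',round(np.degrees(np.arctan2(-R[0,1],R[1,1])),2),'tilt',round(np.degrees(np.arccos(-R[2,2])),2),'w',round(s['gripper_width']*93,1),'ff',s['finger_force'])
for a in sys.argv[1:]: print(a,'shift m',(R.T@(np.array(json.loads(a))-p)/1000).round(4))
E
python3 -m inch '[{"grip":0.05,"linear":[-0.399,-0.259,0.038],"turn":[0,0,-17]},{"grip":0.05,"linear":[-0.399,-0.259,0.038],"turn":[0,0,-17]},{"grip":0.05,"linear":[-0.399,-0.259,0.038],"turn":[0,0,-17]},{"grip":0.05,"linear":[-0.399,-0.259,0.038],"turn":[0,0,-17]},{"grip":0.05,"linear":[-0.399,-0.259,0.038],"turn":[0,0,-17]},{"grip":0.05,"linear":[-0.399,-0.259,0.038],"turn":[0,0,-17]},{"grip":0.05,"linear":[-0.399,-0.259,0.038],"turn":[0,0,-17]},{"grip":0.05,"linear":[-0.399,-0.259,0.038],"turn":[0,0,-17]}]'
python3 to.py '[468.2,238,130]' '[468.2,238,86]'
```

```text
t: 0.9
ee_pos: [412.6, 295.5, 186.8]
ee_rot: [-0.0, -0.031, 1.0, 0.0]
contact_force: [0.7, 0.3, 0.2]
gripper_width: 0.539
finger_force: 0.0
t 0.9 p [412.6 295.5 186.8] yaw 3.5 tilt 0.01 w 50.1 ff 0.0
[468.2,238,130] shift m [-0.052  -0.0607  0.0568]
[468.2,238,86] shift m [-0.052  -0.0607  0.1008]
```

```bash
python3 -m inch '[{"grip":0.05,"linear":[-0.052,-0.061,0.057],"turn":[0,0,0]},{"grip":0.05,"linear":[-0.052,-0.061,0.057],"turn":[0,0,0]},{"grip":0.05,"linear":[-0.052,-0.061,0.057],"turn":[0,0,0]},{"grip":0.05,"linear":[-0.052,-0.061,0.057],"turn":[0,0,0]},{"grip":0.05,"linear":[-0.052,-0.061,0.057],"turn":[0,0,0]}]' >/dev/null
python3 to.py '[468.2,238,86]'
```

```text
t 1.4 p [467.3 240.3 130.8] yaw 3.51 tilt 0.05 w 50.3 ff 0.0
[468.2,238,86] shift m [-0.0008 -0.0024  0.0448]
```

```bash
python3 -m inch '[{"grip":0.05,"linear":[-0.001,-0.002,0.02],"turn":[0,0,0]},{"grip":0.05,"linear":[-0.001,-0.002,0.036],"turn":[0,0,0]},{"grip":0.05,"linear":[-0.001,-0.002,0.045],"turn":[0,0,0]},{"grip":0.05,"linear":[-0.001,-0.002,0.045],"turn":[0,0,0]}]'
python3 to.py '[468.2,238,86]'
```

```text
t: 1.8
ee_pos: [467.5, 238.3, 84.6]
ee_rot: [-0.001, -0.031, 1.0, -0.0]
contact_force: [-0.9, 0.4, 0.5]
gripper_width: 0.54
finger_force: 0.0
t 1.8 p [467.5 238.3  84.6] yaw 3.58 tilt 0.07 w 50.2 ff 0.0
[468.2,238,86] shift m [-0.0007 -0.0003 -0.0014]
```

```bash
python3 -m inch '[{"grip":0.03,"linear":[0,0,0],"turn":[0,0,0]},{"grip":0.022,"linear":[0,0,0],"turn":[0,0,0]},{"grip":0.015,"linear":[0,0,0],"turn":[0,0,0]},{"grip":0.01,"linear":[0,0,0],"turn":[0,0,0]},{"grip":0.01,"linear":[0,0,0],"turn":[0,0,0]},{"grip":0.01,"linear":[0,0,0],"turn":[0,0,0]}]'
python3 to.py
```

```text
t: 2.4
ee_pos: [468.9, 237.8, 85.6]
ee_rot: [0.0, -0.03, 1.0, 0.0]
contact_force: [1.8, 0.8, 3.1]
gripper_width: 0.229
finger_force: 29.9
t 2.4 p [468.9 237.8  85.6] yaw 3.49 tilt 0.06 w 21.3 ff 29.873808324337006
```

```bash
python3 -m inch '[{"grip":0.01,"linear":[0,0,-0.03],"turn":[0,0,0]},{"grip":0.01,"linear":[0,0,-0.07],"turn":[0,0,0]},{"grip":0.01,"linear":[-0.02,-0.04,-0.08],"turn":[0,0,0]},{"grip":0.01,"linear":[-0.04,-0.08,-0.08],"turn":[0,0,0]},{"grip":0.01,"linear":[-0.05,-0.12,-0.08],"turn":[0,0,0]},{"grip":0.01,"linear":[-0.06,-0.16,-0.08],"turn":[0,0,0]},{"grip":0.01,"linear":[-0.07,-0.2,-0.08],"turn":[0,0,0]},{"grip":0.01,"linear":[-0.08,-0.24,-0.08],"turn":[0,0,0]}]'
python3 to.py '[577.5,-44,83]'
```

```text
t: 3.2
ee_pos: [562.8, 1.1, 164.5]
ee_rot: [-0.001, -0.03, 1.0, 0.0]
contact_force: [0.3, 1.0, -1.8]
gripper_width: 0.232
finger_force: 29.9
t 3.2 p [562.8   1.1 164.5] yaw 3.48 tilt 0.07 w 21.5 ff 29.865005314350128
[577.5,-44,83] shift m [-0.0121 -0.046   0.0814]
```

```bash
python3 -m inch '[{"grip":0.01,"linear":[-0.012,-0.04,0],"turn":[0,0,0]},{"grip":0.01,"linear":[-0.012,-0.048,0.03],"turn":[0,0,0]},{"grip":0.01,"linear":[-0.012,-0.048,0.06],"turn":[0,0,0]},{"grip":0.01,"linear":[-0.012,-0.048,0.076],"turn":[0,0,0]},{"grip":0.01,"linear":[-0.012,-0.048,0.083],"turn":[0,0,0]},{"grip":0.01,"linear":[-0.012,-0.048,0.083],"turn":[0,0,0]},{"grip":0.01,"linear":[-0.012,-0.048,0.083],"turn":[0,0,0]}]'
python3 to.py '[577.5,-44,83]'
```

```text
t: 3.9
ee_pos: [578.3, -43.9, 82.8]
ee_rot: [0.0, -0.031, 1.0, -0.0]
contact_force: [-0.3, 0.3, -2.2]
gripper_width: 0.229
finger_force: 30.0
t 3.9 p [578.3 -43.9  82.8] yaw 3.53 tilt 0.04 w 21.3 ff 29.992436170578003
[577.5,-44,83] shift m [ 0.0008 -0.     -0.0002]
```

```bash
python3 -m inch '[{"grip":0.01,"linear":[0,0,0.001],"turn":[0,0,0]},{"grip":0.03,"linear":[0,0,0.001],"turn":[0,0,0]},{"grip":0.05,"linear":[0,0,0.001],"turn":[0,0,0]},{"grip":0.05,"linear":[0,0,0.001],"turn":[0,0,0]},{"grip":0.05,"linear":[0,0,-0.03],"turn":[0,0,0]},{"grip":0.05,"linear":[0,0,-0.05],"turn":[0,0,0]},{"grip":0.05,"linear":[0.01,0.045,-0.05],"turn":[0,0,0]},{"grip":0.05,"linear":[0.02,0.09,-0.05],"turn":[0,0,0]}]'
python3 -m inch '[{"grip":0.05,"linear":[0.07,0.281,0],"turn":[0,0,0]},{"grip":0.05,"linear":[0.07,0.281,0],"turn":[0,0,0]},{"grip":0.05,"linear":[0.07,0.281,0],"turn":[0,0,0]},{"grip":0.05,"linear":[0.07,0.281,0],"turn":[0,0,0]},{"grip":0.05,"linear":[0.07,0.281,0],"turn":[0,0,0]},{"grip":0.05,"linear":[0.07,0.281,0],"turn":[0,0,0]},{"grip":0.05,"linear":[0.07,0.281,0],"turn":[0,0,0]}]'
python3 to.py '[463.5,320.5,85]'; python3 - <<'E'
from h import *
p,d=arm.capture('side');cv2.imwrite('pics/s1.png',p[200:440,180:500,::-1])
E
```

```text
t: 4.7
ee_pos: [553.4, 44.2, 133.7]
ee_rot: [0.001, -0.029, 1.0, -0.0]
contact_force: [0.6, 0.7, 0.5]
gripper_width: 0.535
finger_force: 0.0
t: 5.4
ee_pos: [463.6, 324.9, 132.5]
ee_rot: [0.0, -0.033, 0.999, 0.001]
contact_force: [0.8, -1.0, 1.1]
gripper_width: 0.538
finger_force: 0.0
t 5.4 p [463.6 324.9 132.5] yaw 3.77 tilt 0.1 w 50.0 ff 0.0
[463.5,320.5,85] shift m [ 0.0004 -0.0045  0.0475]
```

View pics/s1.png

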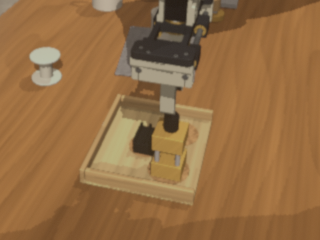

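The gripper is above the press knob, the block sits behind it, and the jar is gone from the bay. I'll settle and re-read the pose before descending.

```bash
python3 -m inch '[{"grip":0.05,"linear":[0,0,0.01],"turn":[0,0,0]},{"grip":0.05,"linear":[0,0,0.01],"turn":[0,0,0]}]' >/dev/null
python3 to.py '[463.5,320.5,85]'
```

```text
t 5.65 p [465.1 318.9 120.3] yaw 3.41 tilt 0.15 w 49.7 ff 0.0
[463.5,320.5,85] shift m [0.0014 0.0018 0.0353]
```

```bash
python3 -m inch '[{"grip":0.05,"linear":[0.001,0.001,0.02],"turn":[0,0,0]},{"grip":0.05,"linear":[0.001,0.001,0.036],"turn":[0,0,0]},{"grip":0.05,"linear":[0.001,0.001,0.036],"turn":[0,0,0]},{"grip":0.01,"linear":[0.001,0.001,0.036],"turn":[0,0,0]},{"grip":0.01,"linear":[0.001,0.001,0.036],"turn":[0,0,0]},{"grip":0.01,"linear":[0.001,0.001,0.036],"turn":[0,0,0]},{"grip":0.01,"linear":[0.001,0.001,0.036],"turn":[0,0,0]},{"grip":0.01,"linear":[0.001,0.001,0.036],"turn":[0,0,0]}]'
python3 to.py '[562.5,44,83]'
```

```text
t: 6.45
ee_pos: [464.6, 321.8, 86.4]
ee_rot: [0.0, -0.031, 1.0, 0.0]
contact_force: [-0.6, 0.7, 0.2]
gripper_width: 0.23
finger_force: 29.9
t 6.45 p [464.6 321.8  86.4] yaw 3.5 tilt 0.05 w 21.4 ff 29.916602075099945
[562.5,44,83] shift m [-0.0808 -0.2832  0.0033]
```

```bash
python3 -m inch '[{"grip":0.01,"linear":[0,0,-0.03],"turn":[0,0,0]},{"grip":0.01,"linear":[0,0,-0.07],"turn":[0,0,0]},{"grip":0.01,"linear":[-0.02,-0.04,-0.08],"turn":[0,0,0]},{"grip":0.01,"linear":[-0.04,-0.08,-0.08],"turn":[0,0,0]},{"grip":0.01,"linear":[-0.05,-0.12,-0.08],"turn":[0,0,0]},{"grip":0.01,"linear":[-0.06,-0.16,-0.08],"turn":[0,0,0]},{"grip":0.01,"linear":[-0.07,-0.2,-0.08],"turn":[0,0,0]},{"grip":0.01,"linear":[-0.08,-0.24,-0.08],"turn":[0,0,0]}]'
python3 -m inch '[{"grip":0.01,"linear":[0,-0.035,0],"turn":[0,0,0]},{"grip":0.01,"linear":[0,-0.043,0.03],"turn":[0,0,0]},{"grip":0.01,"linear":[0,-0.043,0.06],"turn":[0,0,0]},{"grip":0.01,"linear":[0,-0.043,0.076],"turn":[0,0,0]},{"grip":0.01,"linear":[0,-0.043,0.083],"turn":[0,0,0]},{"grip":0.01,"linear":[0,-0.043,0.083],"turn":[0,0,0]},{"grip":0.01,"linear":[0,-0.043,0.083],"turn":[0,0,0]}]'
python3 to.py '[562.5,44,83]'
```

```text
t: 7.25
ee_pos: [558.2, 85.1, 164.9]
ee_rot: [-0.001, -0.031, 1.0, -0.0]
contact_force: [1.1, -0.5, -5.3]
gripper_width: 0.232
finger_force: 29.8
t: 7.95
ee_pos: [561.6, 44.3, 83.4]
ee_rot: [0.0, -0.031, 1.0, -0.0]
contact_force: [-0.2, 0.4, -5.4]
gripper_width: 0.226
finger_force: 30.0
t 7.95 p [561.6  44.3  83.4] yaw 3.54 tilt 0.01 w 21.0 ff 29.997904300689697
[562.5,44,83] shift m [-0.0009 -0.0004  0.0004]
```

Lower 1 mm, release, rise and go toward the block (at 509, 282.5).

```bash
python3 -m inch '[{"grip":0.01,"linear":[0,0,0.001],"turn":[0,0,0]},{"grip":0.03,"linear":[0,0,0.001],"turn":[0,0,0]},{"grip":0.05,"linear":[0,0,0.001],"turn":[0,0,0]},{"grip":0.05,"linear":[0,0,0.001],"turn":[0,0,0]},{"grip":0.05,"linear":[0,0,-0.03],"turn":[0,0,0]},{"grip":0.06,"linear":[0,0,-0.05],"turn":[0,0,0]},{"grip":0.07,"linear":[0.01,0.045,-0.05],"turn":[0,0,0]},{"grip":0.07,"linear":[0.02,0.09,-0.05],"turn":[0,0,0]}]'
python3 -m inch '[{"grip":0.07,"linear":[0.018,0.15,0],"turn":[0,0,0]},{"grip":0.07,"linear":[0.018,0.15,0],"turn":[0,0,0]},{"grip":0.07,"linear":[0.018,0.15,0],"turn":[0,0,0]},{"grip":0.07,"linear":[0.018,0.15,0],"turn":[0,0,0]},{"grip":0.07,"linear":[0.018,0.15,0],"turn":[0,0,0]},{"grip":0.07,"linear":[0.018,0.15,0],"turn":[0,0,0]}]' >/dev/null
python3 to.py '[509.3,282.5,13]' ; python3 - <<'E'
from h import *
p,d=arm.capture('top');cv2.imwrite('pics/t1.png',cv2.resize(p[190:330,130:410,::-1],None,fx=2.5,fy=2.5))
p,d=arm.capture('side');cv2.imwrite('pics/s2.png',p[200:440,180:500,::-1])
E
```

```text
t: 8.75
ee_pos: [537.2, 132.6, 134.8]
ee_rot: [0.002, -0.029, 1.0, 0.0]
contact_force: [1.0, 1.5, -0.3]
gripper_width: 0.728
finger_force: 0.0
t 9.35 p [509.2 280.4 133.2] yaw 3.48 tilt 0.03 w 70.3 ff 0.0
[509.3,282.5,13] shift m [-0.0002  0.0021  0.1202]
```

View pics/t1.png

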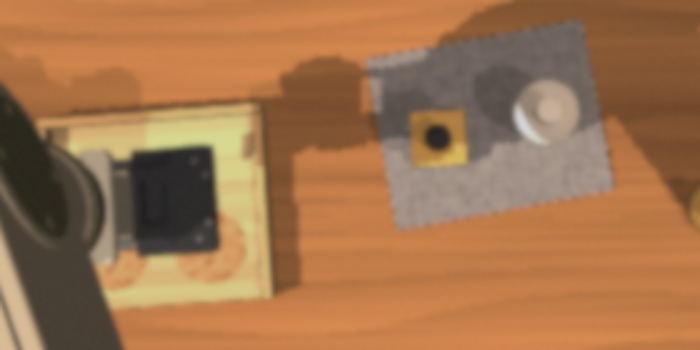

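View pics/s2.png

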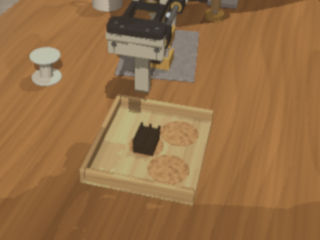

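The jar and press stand upright on the mat. In the crop, the press is at (438,138) and the jar at (550,108). The block lies alone in the bay, with the cork patches visible. Next I grip the block.

```bash
python3 -m inch '[{"grip":0.07,"linear":[0,0.001,0.04],"turn":[0,0,0]},{"grip":0.07,"linear":[0,0.001,0.08],"turn":[0,0,0]},{"grip":0.07,"linear":[0,0.001,0.105],"turn":[0,0,0]},{"grip":0.07,"linear":[0,0.001,0.115],"turn":[0,0,0]},{"grip":0.07,"linear":[0,0.001,0.119],"turn":[0,0,0]},{"grip":0.07,"linear":[0,0.001,0.119],"turn":[0,0,0]}]'
python3 to.py '[509.3,282.5,13]'
```

```text
t: 10.05
ee_pos: [509.7, 281.8, 14.9]
ee_rot: [0.0, -0.03, 1.0, 0.0]
contact_force: [1.0, -0.2, 0.1]
gripper_width: 0.749
finger_force: 0.0
t 10.05 p [509.7 281.8  14.9] yaw 3.43 tilt 0.05 w 69.7 ff 0.0
[509.3,282.5,13] shift m [0.0004 0.0007 0.0019]
```

```bash
python3 -m inch '[{"grip":0.05,"linear":[0,0,0],"turn":[0,0,0]},{"grip":0.04,"linear":[0,0,0],"turn":[0,0,0]},{"grip":0.03,"linear":[0,0,0],"turn":[0,0,0]},{"grip":0.03,"linear":[0,0,0],"turn":[0,0,0]},{"grip":0.03,"linear":[0,0,0],"turn":[0,0,0]},{"grip":0.03,"linear":[0,0,0],"turn":[0,0,0]}]'
python3 to.py
```

```text
t: 10.65
ee_pos: [509.5, 282.6, 15.0]
ee_rot: [0.001, -0.031, 1.0, 0.0]
contact_force: [-1.4, 0.5, 5.7]
gripper_width: 0.468
finger_force: 30.0
t 10.65 p [509.5 282.6  15. ] yaw 3.5 tilt 0.08 w 43.5 ff 30.00133641064167
```

```bash
python3 -m inch '[{"grip":0.03,"linear":[0,0,-0.03],"turn":[0,0,0]},{"grip":0.03,"linear":[0,0,-0.07],"turn":[0,0,0]},{"grip":0.03,"linear":[0,0,-0.115],"turn":[0,0,0]},{"grip":0.03,"linear":[0,0,-0.16],"turn":[0,0,0]},{"grip":0.03,"linear":[0,-0.02,-0.18],"turn":[0,0,0]},{"grip":0.03,"linear":[0,-0.06,-0.18],"turn":[0,0,0]},{"grip":0.03,"linear":[0,-0.105,-0.18],"turn":[0,0,0]},{"grip":0.03,"linear":[0,-0.15,-0.18],"turn":[0,0,0]}]'
python3 -m inch '[{"grip":0.03,"linear":[0.052,-0.422,0],"turn":[0,0,0]},{"grip":0.03,"linear":[0.052,-0.422,0],"turn":[0,0,0]},{"grip":0.03,"linear":[0.052,-0.422,0],"turn":[0,0,0]},{"grip":0.03,"linear":[0.052,-0.422,0],"turn":[0,0,0]},{"grip":0.03,"linear":[0.052,-0.422,0],"turn":[0,0,0]},{"grip":0.03,"linear":[0.052,-0.422,0],"turn":[0,0,0]},{"grip":0.03,"linear":[0.052,-0.422,0],"turn":[0,0,0]},{"grip":0.03,"linear":[0.052,-0.422,0],"turn":[0,0,0]}]'
python3 to.py '[492,-291.7,20]'
```

```text
t: 11.45
ee_pos: [517.7, 131.1, 194.1]
ee_rot: [0.0, -0.031, 1.0, -0.0]
contact_force: [-0.0, -0.0, -0.5]
gripper_width: 0.472
finger_force: 30.0
t: 12.25
ee_pos: [492.6, -268.9, 193.9]
ee_rot: [-0.0, -0.03, 1.0, 0.0]
contact_force: [0.8, 1.0, -0.8]
gripper_width: 0.47
finger_force: 30.0
t 12.25 p [ 492.6 -268.9  193.9] yaw 3.48 tilt 0.02 w 43.7 ff 30.000991858541965
[492,-291.7,20] shift m [ 0.0019 -0.0228  0.1739]
```

```bash
python3 -m inch '[{"grip":0.03,"linear":[0.001,-0.023,0.03],"turn":[0,0,0]},{"grip":0.03,"linear":[0.001,-0.023,0.07],"turn":[0,0,0]},{"grip":0.03,"linear":[0.001,-0.023,0.11],"turn":[0,0,0]},{"grip":0.03,"linear":[0.001,-0.023,0.13],"turn":[0,0,0]},{"grip":0.03,"linear":[0.001,-0.023,0.13],"turn":[0,0,0]},{"grip":0.03,"linear":[0.001,-0.023,0.13],"turn":[0,0,0]}]'
python3 to.py '[492,-291.7,20]';python3 - <<'E'
from h import *
p,d=arm.capture('side');cv2.imwrite('pics/s3.png',cv2.resize(p[120:260,300:460,::-1],None,fx=4,fy=4))
E
```

```text
t: 12.85
ee_pos: [493.6, -289.8, 64.3]
ee_rot: [-0.0, -0.03, 1.0, 0.0]
contact_force: [-0.2, 0.2, 0.0]
gripper_width: 0.471
finger_force: 30.0
t 12.85 p [ 493.6 -289.8   64.3] yaw 3.49 tilt 0.04 w 43.8 ff 29.999873489141464
[492,-291.7,20] shift m [ 0.0017 -0.0018  0.0443]
```

View pics/s3.png

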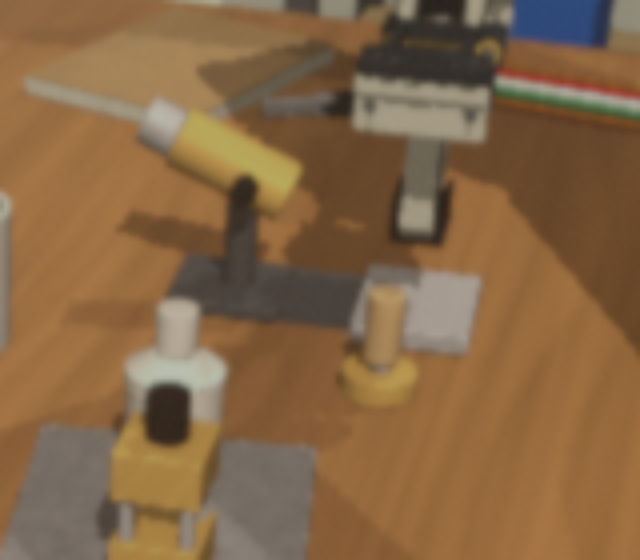

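The block (420,210 in the crop) hangs level above the plate (420,310), clear of the torch and the masher (380,340). I'll lower it now.

```bash
python3 -m inch '[{"grip":0.03,"linear":[0.001,-0.001,0.02],"turn":[0,0,0]},{"grip":0.03,"linear":[0.001,-0.001,0.035],"turn":[0,0,0]},{"grip":0.03,"linear":[0.001,-0.001,0.042],"turn":[0,0,0]},{"grip":0.03,"linear":[0.001,-0.001,0.044],"turn":[0,0,0]},{"grip":0.03,"linear":[0.001,-0.001,0.044],"turn":[0,0,0]}]'
python3 to.py '[492,-291.7,20]'
```

```text
t: 13.4
ee_pos: [493.0, -291.0, 20.3]
ee_rot: [0.0, -0.031, 1.0, -0.0]
contact_force: [0.8, 0.4, -1.1]
gripper_width: 0.47
finger_force: 30.0
t 13.4 p [ 493.  -291.    20.3] yaw 3.5 tilt 0.0 w 43.7 ff 29.999921210110188
[492,-291.7,20] shift m [ 0.001  -0.0007  0.0003]
```

```bash
python3 -m inch '[{"grip":0.03,"linear":[0,0,0.001],"turn":[0,0,0]},{"grip":0.05,"linear":[0,0,0.001],"turn":[0,0,0]},{"grip":0.06,"linear":[0,0,0.001],"turn":[0,0,0]},{"grip":0.06,"linear":[0,0,0.001],"turn":[0,0,0]},{"grip":0.06,"linear":[0,0,-0.02],"turn":[0,0,0]},{"grip":0.06,"linear":[0,0,-0.06],"turn":[0,0,0]},{"grip":0.06,"linear":[0,0,-0.09],"turn":[0,0,0]},{"grip":0.05,"linear":[0,0.01,-0.1],"turn":[0,0,0]}]'
python3 -m inch '[{"grip":0.05,"linear":[-0.008,0.04,0],"turn":[0,0,0]},{"grip":0.05,"linear":[-0.008,0.08,0],"turn":[0,0,0]},{"grip":0.05,"linear":[-0.008,0.092,0],"turn":[0,0,0]},{"grip":0.05,"linear":[-0.008,0.092,0],"turn":[0,0,0]},{"grip":0.05,"linear":[-0.008,0.092,0],"turn":[0,0,0]}]' >/dev/null
python3 to.py '[494.3,-189,27]';python3 - <<'E'
from h import *
a,b=arm.capture('side'),arm.capture('top')
np.savez('b.npz',s=a[0],sd=a[1],t=b[0],td=b[1])
cv2.imwrite('pics/s4.png',np.vstack([cv2.resize(a[0][120:260,300:460,::-1],(480,420)),cv2.resize(b[0][200:320,380:520,::-1],(480,411))])[:, :])
cv2.imwrite('pics/s4.png',np.hstack([cv2.resize(a[0][140:240,320:440,::-1],(400,333)),cv2.resize(b[0][220:320,390:510,::-1],(400,333))]))
for n,d in(('top',b[1]),('side',a[1])):
    X=cloud(n,d);m=(abs(X[...,0]-492)<30)&(abs(X[...,1]+292)<35)&(X[...,2]>24)&(X[...,2]<50);Q=X[m];print(n,m.sum(),len(Q) and (np.median(Q,0),(Q.min(0)+Q.max(0))/2,np.ptp(Q,axis=0)))
E
```

```text
t: 14.2
ee_pos: [494.3, -283.0, 124.6]
ee_rot: [0.003, -0.03, 1.0, -0.002]
contact_force: [0.7, -0.1, 0.1]
gripper_width: 0.598
finger_force: 0.0
t 14.7 p [ 494.5 -189.   119.8] yaw 3.53 tilt 0.03 w 49.9 ff 0.0
[494.3,-189,27] shift m [0.0002 0.     0.0928]
top 0 0
side 159 (array([ 491.85161109, -280.47550697,   34.51588581]), array([ 493.24563966, -290.09640136,   32.89516538]), array([33.2581147 , 50.67914076, 17.7753481 ]))
```

View pics/s4.png

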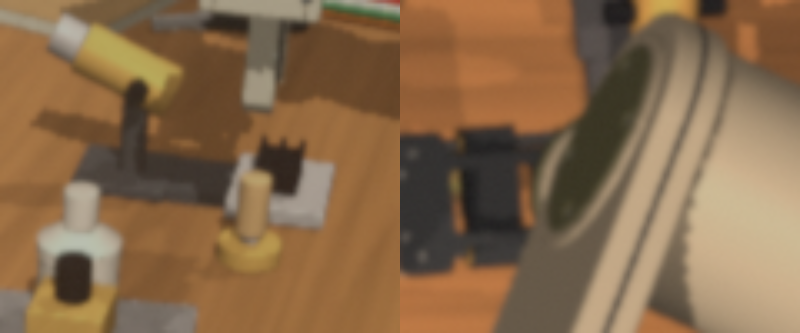

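The block lies flat in the middle of the plate, at (280,165) in the left crop. The gripper is above the masher handle (255,200). I'll descend onto it.

```bash
python3 -m inch '[{"grip":0.05,"linear":[0,0,0.03],"turn":[0,0,0]},{"grip":0.05,"linear":[0,0,0.06],"turn":[0,0,0]},{"grip":0.05,"linear":[0,0,0.085],"turn":[0,0,0]},{"grip":0.05,"linear":[0,0,0.092],"turn":[0,0,0]},{"grip":0.05,"linear":[0,0,0.092],"turn":[0,0,0]}]' >/dev/null
python3 to.py '[494.3,-189,27]'
python3 -m inch '[{"grip":0.03,"linear":[0,0,0],"turn":[0,0,0]},{"grip":0.02,"linear":[0,0,0],"turn":[0,0,0]},{"grip":0.01,"linear":[0,0,0],"turn":[0,0,0]},{"grip":0.01,"linear":[0,0,0],"turn":[0,0,0]},{"grip":0.01,"linear":[0,0,0],"turn":[0,0,0]}]'
python3 to.py '[510,282.5,36]'
```

```text
t 15.3 p [ 493.5 -189.    26.9] yaw 3.42 tilt 0.16 w 50.1 ff 0.0
[494.3,-189,27] shift m [-0.0008 -0.     -0.0001]
t: 15.8
ee_pos: [495.2, -188.8, 29.0]
ee_rot: [0.001, -0.031, 1.0, -0.0]
contact_force: [-1.0, 1.3, 3.1]
gripper_width: 0.236
finger_force: 30.0
t 15.8 p [ 495.2 -188.8   29. ] yaw 3.5 tilt 0.08 w 22.0 ff 29.994992315769196
[510,282.5,36] shift m [-0.0436  0.4695 -0.0073]
```

```bash
python3 -m inch '[{"grip":0.01,"linear":[0,0,-0.03],"turn":[0,0,0]},{"grip":0.01,"linear":[0,0,-0.07],"turn":[0,0,0]},{"grip":0.01,"linear":[0,0,-0.115],"turn":[0,0,0]},{"grip":0.01,"linear":[0,0,-0.16],"turn":[0,0,0]},{"grip":0.01,"linear":[0,0.02,-0.17],"turn":[0,0,0]},{"grip":0.01,"linear":[0,0.06,-0.17],"turn":[0,0,0]},{"grip":0.01,"linear":[0,0.105,-0.17],"turn":[0,0,0]},{"grip":0.01,"linear":[0,0.15,-0.17],"turn":[0,0,0]}]' >/dev/null
python3 -m inch '[{"grip":0.01,"linear":[-0.044,0.32,0],"turn":[0,0,0]},{"grip":0.01,"linear":[-0.044,0.32,0],"turn":[0,0,0]},{"grip":0.01,"linear":[-0.044,0.32,0],"turn":[0,0,0]},{"grip":0.01,"linear":[-0.044,0.32,0],"turn":[0,0,0]},{"grip":0.01,"linear":[-0.044,0.32,0],"turn":[0,0,0]},{"grip":0.01,"linear":[-0.044,0.32,0],"turn":[0,0,0]},{"grip":0.01,"linear":[-0.044,0.32,0],"turn":[0,0,0]},{"grip":0.01,"linear":[-0.044,0.32,0],"turn":[0,0,0]}]'
python3 to.py '[510,282.5,37]'
```

```text
t: 17.4
ee_pos: [509.0, 286.3, 197.5]
ee_rot: [-0.0, -0.032, 0.999, 0.0]
contact_force: [0.2, -0.4, -0.9]
gripper_width: 0.237
finger_force: 30.0
t 17.4 p [509.  286.3 197.5] yaw 3.72 tilt 0.06 w 22.1 ff 29.98960018157959
[510,282.5,37] shift m [-0.0009 -0.0039  0.1605]
```

```bash
python3 -m inch '[{"grip":0.01,"linear":[0,0,0.03],"turn":[0,0,0]},{"grip":0.01,"linear":[0,0,0.07],"turn":[0,0,0]},{"grip":0.01,"linear":[0,0,0.105],"turn":[0,0,0]},{"grip":0.01,"linear":[0,0,0.13],"turn":[0,0,0]},{"grip":0.01,"linear":[0,0,0.13],"turn":[0,0,0]},{"grip":0.01,"linear":[0,0,0.13],"turn":[0,0,0]}]' >/dev/null
python3 to.py '[510,282.5,37]'
python3 -m inch '[{"grip":0.01,"linear":[0,0,0.015],"turn":[0,0,0]},{"grip":0.01,"linear":[0,0,0.025],"turn":[0,0,0]},{"grip":0.01,"linear":[0,0,0.03],"turn":[0,0,0]},{"grip":0.01,"linear":[0,0,0.03],"turn":[0,0,0]},{"grip":0.01,"linear":[0,0,0.03],"turn":[0,0,0]}]'
python3 to.py '[510,282.5,37]'
```

```text
t 18.0 p [509.8 282.3  68.4] yaw 3.45 tilt 0.06 w 21.6 ff 29.989382922649384
[510,282.5,37] shift m [-0.0002  0.0002  0.0314]
t: 18.5
ee_pos: [510.0, 283.2, 38.2]
ee_rot: [0.0, -0.031, 1.0, -0.0]
contact_force: [-0.2, 0.1, -1.6]
gripper_width: 0.231
finger_force: 30.0
t 18.5 p [510.  283.2  38.2] yaw 3.5 tilt 0.01 w 21.5 ff 29.987579584121704
[510,282.5,37] shift m [-0.     -0.0007  0.0012]
```

```bash
python3 -m inch '[{"grip":0.01,"linear":[0,0,0.001],"turn":[0,0,0]},{"grip":0.01,"linear":[0,0,0.002],"turn":[0,0,0]},{"grip":0.03,"linear":[0,0,0.002],"turn":[0,0,0]},{"grip":0.05,"linear":[0,0,0.002],"turn":[0,0,0]},{"grip":0.05,"linear":[0,0,0.002],"turn":[0,0,0]},{"grip":0.05,"linear":[0,0,-0.03],"turn":[0,0,0]},{"grip":0.05,"linear":[0,0,-0.07],"turn":[0,0,0]},{"grip":0.05,"linear":[0,0,-0.1],"turn":[0,0,0]}]'
python3 -m inch '[{"grip":0.05,"linear":[-0.038,-0.241,0],"turn":[0,0,0]},{"grip":0.05,"linear":[-0.038,-0.241,0],"turn":[0,0,0]},{"grip":0.05,"linear":[-0.038,-0.241,0],"turn":[0,0,0]},{"grip":0.05,"linear":[-0.038,-0.241,0],"turn":[0,0,0]},{"grip":0.05,"linear":[-0.038,-0.241,0],"turn":[0,0,0]},{"grip":0.05,"linear":[-0.038,-0.241,0],"turn":[0,0,0]},{"grip":0.05,"linear":[-0.038,-0.241,0],"turn":[0,0,0]}]' >/dev/null
python3 to.py '[562.5,44,83]';python3 - <<'E'
from h import *
a,b=arm.capture('side'),arm.capture('top')
cv2.imwrite('pics/s5.png',np.hstack([cv2.resize(a[0][270:410,250:418,::-1],(400,333)),cv2.resize(b[0][225:325,135:255,::-1],(400,333))]))
X=cloud('top',b[1]);m=(abs(X[...,0]-510)<30)&(abs(X[...,1]-282)<30)&(X[...,2]>58)&(X[...,2]<85);Q=X[m];print(m.sum(),len(Q) and (np.median(Q,0),(Q.min(0)+Q.max(0))/2))
E
```

```text
t: 19.3
ee_pos: [510.3, 283.3, 140.3]
ee_rot: [0.001, -0.03, 1.0, 0.0]
contact_force: [-0.0, 1.2, -0.5]
gripper_width: 0.536
finger_force: 0.0
t 20.0 p [562.6  44.1 138.1] yaw 3.34 tilt 0.02 w 50.0 ff 0.0
[562.5,44,83] shift m [ 0.0001 -0.0001  0.0551]
99 (array([508.45113525, 279.31308918,  70.12544861]), array([508.34110092, 281.23980103,  66.99784596]))
```

View pics/s5.png

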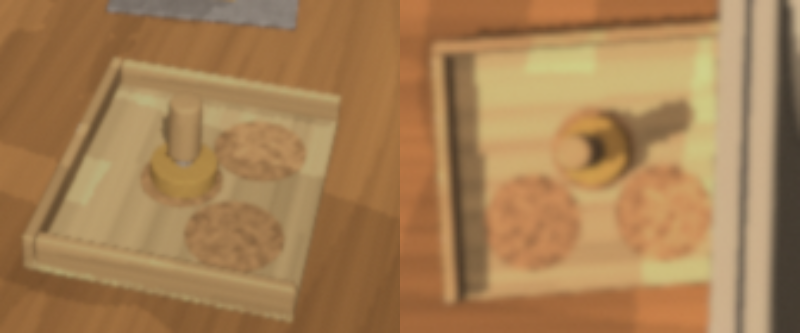

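The masher stands upright on the rear cork, with its top at z≈70 as expected. Next is the press.

```bash
python3 -m inch '[{"grip":0.05,"linear":[0,0,0.02],"turn":[0,0,0]},{"grip":0.05,"linear":[0,0,0.04],"turn":[0,0,0]},{"grip":0.05,"linear":[0,0,0.054],"turn":[0,0,0]},{"grip":0.05,"linear":[0,0,0.054],"turn":[0,0,0]},{"grip":0.03,"linear":[0,0,0.054],"turn":[0,0,0]},{"grip":0.01,"linear":[0,0,0.054],"turn":[0,0,0]},{"grip":0.01,"linear":[0,0,0.054],"turn":[0,0,0]},{"grip":0.01,"linear":[0,0,0.054],"turn":[0,0,0]}]'
python3 -m inch '[{"grip":0.01,"linear":[0,0,0],"turn":[0,0,0]}]' >/dev/null
python3 to.py '[463.8,321,87]'
```

```text
t: 20.9
ee_pos: [563.1, 44.9, 85.0]
ee_rot: [0.001, -0.03, 1.0, -0.0]
contact_force: [0.6, -1.4, 2.0]
gripper_width: 0.245
finger_force: 1.3
t 21.0 p [563.2  44.7  84.9] yaw 3.48 tilt 0.09 w 21.3 ff 29.999839961528778
[463.8,321,87] shift m [ 0.0824  0.2818 -0.0023]
```

```bash
python3 -m inch '[{"grip":0.01,"linear":[0,0,-0.03],"turn":[0,0,0]},{"grip":0.01,"linear":[0,0,-0.07],"turn":[0,0,0]},{"grip":0.01,"linear":[0.01,0.01,-0.1],"turn":[0,0,0]},{"grip":0.01,"linear":[0.03,0.04,-0.12],"turn":[0,0,0]},{"grip":0.01,"linear":[0.05,0.08,-0.12],"turn":[0,0,0]},{"grip":0.01,"linear":[0.07,0.12,-0.12],"turn":[0,0,0]},{"grip":0.01,"linear":[0.08,0.16,-0.12],"turn":[0,0,0]},{"grip":0.01,"linear":[0.081,0.205,-0.12],"turn":[0,0,0]}]' >/dev/null
python3 -m inch '[{"grip":0.01,"linear":[0,0.04,0],"turn":[0,0,0]},{"grip":0.01,"linear":[0,0.07,0],"turn":[0,0,0]},{"grip":0.01,"linear":[0,0.078,0.01],"turn":[0,0,0]},{"grip":0.01,"linear":[0,0.078,0.05],"turn":[0,0,0]},{"grip":0.01,"linear":[0,0.078,0.08],"turn":[0,0,0]},{"grip":0.01,"linear":[0,0.078,0.1],"turn":[0,0,0]},{"grip":0.01,"linear":[0,0.078,0.1],"turn":[0,0,0]},{"grip":0.01,"linear":[0,0.078,0.1],"turn":[0,0,0]}]'
python3 to.py '[463.8,321,87]'
```

```text
t: 22.6
ee_pos: [464.0, 321.6, 103.5]
ee_rot: [-0.001, -0.03, 1.0, -0.001]
contact_force: [0.3, -0.6, -4.7]
gripper_width: 0.225
finger_force: 30.0
t 22.6 p [464.  321.6 103.5] yaw 3.46 tilt 0.12 w 20.9 ff 29.9932998418808
[463.8,321,87] shift m [ 0.0002 -0.0006  0.0165]
```

Now lower by 15 mm (which should leave about 1 mm of gap), then settle and release.

```bash
python3 -m inch '[{"grip":0.01,"linear":[0,0,0.008],"turn":[0,0,0]},{"grip":0.01,"linear":[0,0,0.013],"turn":[0,0,0]},{"grip":0.01,"linear":[0,0,0.015],"turn":[0,0,0]},{"grip":0.01,"linear":[0,0,0.016],"turn":[0,0,0]},{"grip":0.01,"linear":[0,0,0.016],"turn":[0,0,0]}]'
python3 to.py
```

```text
t: 23.1
ee_pos: [464.9, 322.6, 89.1]
ee_rot: [0.001, -0.03, 1.0, 0.0]
contact_force: [-0.8, -1.2, 0.7]
gripper_width: 0.229
finger_force: 30.0
t 23.1 p [464.9 322.6  89.1] yaw 3.49 tilt 0.06 w 21.3 ff 30.001614689826965
```

```bash
python3 -m inch '[{"grip":0.03,"linear":[0,0,0],"turn":[0,0,0]},{"grip":0.05,"linear":[0,0,0],"turn":[0,0,0]},{"grip":0.05,"linear":[0,0,0],"turn":[0,0,0]},{"grip":0.05,"linear":[0,0,-0.02],"turn":[0,0,0]},{"grip":0.05,"linear":[0,0,-0.05],"turn":[0,0,0]},{"grip":0.05,"linear":[-0.01,-0.04,-0.05],"turn":[0,0,0]},{"grip":0.05,"linear":[-0.02,-0.08,-0.05],"turn":[0,0,0]},{"grip":0.05,"linear":[-0.03,-0.12,-0.05],"turn":[0,0,0]}]'
python3 -m inch '[{"grip":0.05,"linear":[-0.061,-0.251,0],"turn":[0,0,0]},{"grip":0.05,"linear":[-0.061,-0.251,0],"turn":[0,0,0]},{"grip":0.05,"linear":[-0.061,-0.251,0],"turn":[0,0,0]},{"grip":0.05,"linear":[-0.061,-0.251,0],"turn":[0,0,0]},{"grip":0.05,"linear":[-0.061,-0.251,0],"turn":[0,0,0]},{"grip":0.05,"linear":[-0.061,-0.251,0],"turn":[0,0,0]},{"grip":0.05,"linear":[-0.061,-0.251,0],"turn":[0,0,0]},{"grip":0.05,"linear":[-0.061,-0.251,0],"turn":[0,0,0]}]' >/dev/null
python3 to.py '[577.5,-44,83]'
```

```text
t: 23.9
ee_pos: [502.3, 203.7, 138.8]
ee_rot: [0.001, -0.031, 1.0, 0.0]
contact_force: [0.9, -0.2, 0.2]
gripper_width: 0.534
finger_force: 0.0
t 24.7 p [577.6 -41.4 138. ] yaw 3.49 tilt 0.04 w 49.9 ff 0.0
[577.5,-44,83] shift m [ 0.0003 -0.0027  0.055 ]
```

```bash
python3 -m inch '[{"grip":0.05,"linear":[0,-0.002,0.02],"turn":[0,0,0]},{"grip":0.05,"linear":[0,-0.002,0.04],"turn":[0,0,0]},{"grip":0.05,"linear":[0,-0.002,0.054],"turn":[0,0,0]},{"grip":0.05,"linear":[0,-0.002,0.054],"turn":[0,0,0]},{"grip":0.03,"linear":[0,-0.002,0.054],"turn":[0,0,0]},{"grip":0.01,"linear":[0,-0.002,0.054],"turn":[0,0,0]},{"grip":0.01,"linear":[0,-0.002,0.054],"turn":[0,0,0]},{"grip":0.01,"linear":[0,-0.002,0.054],"turn":[0,0,0]}]' >/dev/null
python3 -m inch '[{"grip":0.01,"linear":[0,0,0],"turn":[0,0,0]},{"grip":0.01,"linear":[0,0,0],"turn":[0,0,0]}]'
python3 to.py '[468.4,238.1,88]'
```

```text
t: 25.7
ee_pos: [578.6, -44.3, 85.0]
ee_rot: [0.001, -0.03, 1.0, 0.0]
contact_force: [-0.2, 1.1, 5.3]
gripper_width: 0.23
finger_force: 30.0
t 25.7 p [578.6 -44.3  85. ] yaw 3.48 tilt 0.09 w 21.4 ff 30.002403259277344
[468.4,238.1,88] shift m [ 0.0929  0.2885 -0.0031]
```

```bash
python3 -m inch '[{"grip":0.01,"linear":[0,0,-0.03],"turn":[0,0,0]},{"grip":0.01,"linear":[0,0,-0.07],"turn":[0,0,0]},{"grip":0.01,"linear":[0.01,0.01,-0.1],"turn":[0,0,0]},{"grip":0.01,"linear":[0.03,0.04,-0.12],"turn":[0,0,0]},{"grip":0.01,"linear":[0.05,0.08,-0.12],"turn":[0,0,0]},{"grip":0.01,"linear":[0.07,0.12,-0.12],"turn":[0,0,0]},{"grip":0.01,"linear":[0.085,0.16,-0.12],"turn":[0,0,0]},{"grip":0.01,"linear":[0.092,0.205,-0.12],"turn":[0,0,0]}]' >/dev/null
python3 -m inch '[{"grip":0.01,"linear":[0,0.04,0],"turn":[0,0,0]},{"grip":0.01,"linear":[0,0.07,0],"turn":[0,0,0]},{"grip":0.01,"linear":[0,0.083,0.01],"turn":[0,0,0]},{"grip":0.01,"linear":[0,0.083,0.05],"turn":[0,0,0]},{"grip":0.01,"linear":[0,0.083,0.08],"turn":[0,0,0]},{"grip":0.01,"linear":[0,0.083,0.1],"turn":[0,0,0]},{"grip":0.01,"linear":[0,0.083,0.1],"turn":[0,0,0]},{"grip":0.01,"linear":[0,0.083,0.1],"turn":[0,0,0]}]'
python3 to.py '[468.4,238.1,88]'
```

```text
t: 27.3
ee_pos: [468.3, 236.8, 103.7]
ee_rot: [-0.001, -0.03, 1.0, -0.0]
contact_force: [-0.2, 0.7, -2.0]
gripper_width: 0.229
finger_force: 30.0
t 27.3 p [468.3 236.8 103.7] yaw 3.46 tilt 0.1 w 21.3 ff 29.989448189735413
[468.4,238.1,88] shift m [-0.0002  0.0013  0.0157]
```

```bash
python3 -m inch '[{"grip":0.01,"linear":[0,0,0.008],"turn":[0,0,0]},{"grip":0.01,"linear":[0,0,0.013],"turn":[0,0,0]},{"grip":0.01,"linear":[0,0,0.015],"turn":[0,0,0]},{"grip":0.01,"linear":[0,0,0.016],"turn":[0,0,0]},{"grip":0.01,"linear":[0,0,0.016],"turn":[0,0,0]}]'
python3 to.py
```

```text
t: 27.8
ee_pos: [469.1, 237.8, 89.0]
ee_rot: [0.001, -0.03, 1.0, 0.0]
contact_force: [-0.8, -0.2, 3.2]
gripper_width: 0.226
finger_force: 30.0
t 27.8 p [469.1 237.8  89. ] yaw 3.49 tilt 0.07 w 21.0 ff 29.994245767593384
```

```bash
python3 -m inch '[{"grip":0.03,"linear":[0,0,0],"turn":[0,0,0]},{"grip":0.05,"linear":[0,0,0],"turn":[0,0,0]},{"grip":0.05,"linear":[0,0,0],"turn":[0,0,0]},{"grip":0.05,"linear":[0,0,-0.02],"turn":[0,0,0]},{"grip":0.05,"linear":[0,0,-0.06],"turn":[0,0,0]},{"grip":0.05,"linear":[0,0,-0.1],"turn":[0,0,0]},{"grip":0.05,"linear":[0,0,-0.14],"turn":[0,0,0]},{"grip":0.05,"linear":[0,-0.03,-0.15],"turn":[0,0,0]}]'
python3 -m inch '[{"grip":0.05,"linear":[0.06,-0.22,0],"turn":[0,0,0]},{"grip":0.05,"linear":[0.06,-0.22,0],"turn":[0,0,0]},{"grip":0.05,"linear":[0.06,-0.22,0],"turn":[0,0,0]},{"grip":0.05,"linear":[0.06,-0.22,0],"turn":[0,0,0]},{"grip":0.05,"linear":[0.06,-0.22,0],"turn":[0,0,0]},{"grip":0.05,"linear":[0.06,-0.22,0],"turn":[0,0,0]},{"grip":0.05,"linear":[0.06,-0.22,0],"turn":[0,0,0]},{"grip":0.05,"linear":[0.06,-0.22,0],"turn":[0,0,0]}]' >/dev/null
python3 to.py
python3 - <<'E'
from h import *
(p,d),(p2,_)=arm.capture('top'),arm.capture('side');X=cloud('top',d)
cv2.imwrite('pics/e.png',np.hstack([cv2.resize(p[140:325,135:500,::-1],(480,243)),cv2.resize(p2[140:410,200:440,::-1],(216,243))]))
for nm,x,y,r,zl,zh in [('jar',468,238,25,95,120),('press',463,321,25,95,120),('masher',510,282,25,55,85),('block',492,-292,30,26,50),('spool',743,155,40,40,60)]:
    m=(abs(X[...,0]-x)<r)&(abs(X[...,1]-y)<r)&(X[...,2]>zl)&(X[...,2]<zh);Q=X[m]
    print(nm,m.sum(),len(Q) and (np.median(Q,0).round(1),((Q.min(0)+Q.max(0))/2).round(1),np.ptp(Q,axis=0).round(1)))
m=((X[...,2]>24)&(X[...,2]<50)&(abs(X[...,0]-492)<30)&(abs(X[...,1]+292)<35))
if m.any(): print(cv2.minAreaRect(X[m][:,:2].astype(np.float32)))
E
```

```text
t: 28.6
ee_pos: [472.4, 210.2, 243.9]
ee_rot: [0.004, -0.032, 0.999, 0.002]
contact_force: [1.6, 0.1, -0.9]
gripper_width: 0.538
finger_force: 0.0
t 29.4 p [424.1 -14.8 238.1] yaw 3.53 tilt 0.02 w 49.9 ff 0.0
jar 110 (array([466.4, 234.9, 108.2]), array([466.9, 236.1, 103.2]), array([20.4, 20.8, 16.2]))
press 117 (array([458.1, 317.8, 107.8]), array([457.9, 319.7, 103.6]), array([19.4, 21.1, 16.9]))
masher 102 (array([508.6, 279.3,  69.6]), array([508.3, 280.7,  64.6]), array([20.3, 19.8, 19. ]))
block 349 (array([ 493.7, -291.5,   34.7]), array([ 493.8, -292.7,   34.8]), array([33. , 47. , 17.6]))
spool 557 (array([743.3, 154.7,  50.5]), array([742.8, 154.9,  50.4]), array([53.2, 54.5, 12.3]))
((493.332763671875, -292.52471923828125), (32.07366180419922, 45.94688415527344), 3.3284873962402344)
```

View pics/e.png

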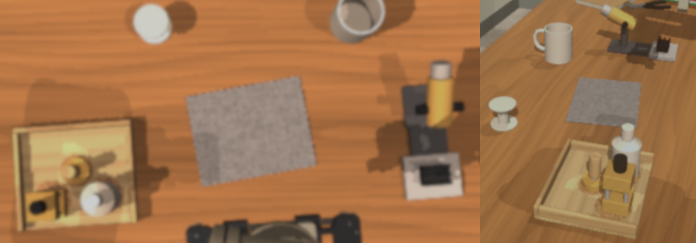

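All objects are upright. The jar is about 3 mm and the press about 5 mm from where they started. The masher is about 4 mm from the rear place, and the block about 2 mm from the plate centre with yaw matching. Spool and mug are untouched, so I'm handing in.

```bash
python3 -c "
from plant import arm
print(arm.hand_in())"
```

```text
the job is handed in; nothing more can be done
None
```

The job is handed in with no verdict returned: by my last camera check the block was flat and centred on the plate, the masher stood in the rear place, the jar and press were back within about 6 mm of where they began, and the spool and mug were untouched.

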